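Roll the recipe-screen caddy into its wheel chock and tilt the screen for the cook

ROBOT

A 7-joint arm with a two-finger parallel gripper is mounted at the origin on a cart in front of the work surface, level with it; the furniture and walls round the work are solid. World frame = base frame: x ahead of the robot, y to its left, z up, the work surface at z = 0. Lengths are in m, angles in rad, forces in N, time in s.
With the tool pointing down it reaches from about 0.425 to 1.025 m from the base axis. Payload 3.6 kg.
Tool frame: the origin (TCP) lies midway between the tips of the shut fingers; the grasp point (between the pads) lies 19 mm behind it; z points along the fingers, y is the line along which they close (so a half turn about z gives the same grasp; the last joint's range is limited). The gripper opens to 85 mm and grips with 20 to 120 N. Pads are 22 mm wide; open, the fingers measure 114 mm over their backs; the gripper's body (76 mm by 85 mm) begins 54 mm behind the grasp point. The pads swing forward as they close: fully open they stand 13 mm farther back than shut.
Start: joints at [1.147, 0.591, 0.048, 1.609, -0.033, 0.943, -0.034], TCP at [0.235, -0.686, 0.231] pointing down, gripper open.
Joint ranges: [-2.69, 2.69], [-0.47, 2.24], [-1.27, 1.36], [0.19, 2.51], [-1.53, 4.68], [0.08, 2.07], [-3.09, 3.09]. Speed limits (rad/s): [2.57, 2.57, 3.14, 3.14, 3.14, 3.14, 3.14].

INTERFACE

Orientations are given as a rotation vector (axis times angle).
In Python, from rig import state, camera, close_job gives the robot as it stands.
- The arm moves only by the tool move_arm, never from a script. Its argument "rows" is one flat list of numbers, 7 for each row, row after row: the shift along the tool's x, y, z in m, then the turn, a rotation vector about the tool's x, y, z in rad, then the opening, from 0 (shut) to 1 (fully open). A call has exactly 8 rows; each row shifts and turns the commanded pose from where the row before left it, along the tool's axes as they then stand; what a row does not reach is not made up. A row lasts 1/12 s, in which the tool goes at most 41.7 mm and 7.16 degrees, less where a joint would pass 70% of its speed; a pose out of reach is approached as far as the arm can. A call is refused whole if a number of a shift passes 0.0417 or a number of a turn 0.125, either way. A call with a gripper value outside its range is refused whole. The fingers move at their own pace and stop on an object; "squeeze" is the grip in N (left out, the last holds). Time passes only in rows, so rows that do not move let the fingers close, or fill a call up. It gives the time, the measured TCP pose, the force, the opening and the grip force at its end, in the units of the state.
- state(): the state, without advancing time (a new reading comes with each control period).
- camera(name): name is "side" or "top" or "wrist"; returns a dict with "img" (384x512x3 uint8, red, green, blue), "depth" (384x512 float32, m along the optical axis (not along the pixel's ray), 0 where there is no reading), "fx", "fy", "cx", "cy" (pixels), "dist_coeffs" ([k1, k2, p1, p2, k3] as OpenCV has them; the pictures are not rectified), "position" and "attitude" of the camera in the world. Camera axes: x right, y up, looking along -z (the intrinsics and any distortion apply to the point x, -y, -z); pixel columns grow to the right and rows downward; lengths in m; the calibration is good to about 2 mm. A picture is of the moment at which its call begins.
- close_job(): hands the job in; it is judged then, once.
The state is a dict: "t": time; "joint_positions": joint angles; "qvel": joint speeds; "joint_efforts": joint torques, N m; "eef_pos": TCP position; "orientation": TCP orientation; "wrist_force": force on the tool from outside, world axes, zero at the start; "wrist_torque": the same for the moment, N m; "opening": finger opening in m; "gripper_force": force on a finger pad.
Only numpy, scipy, OpenCV 4.12 (cv2) and the standard library are available. Lean on these libraries where they do the work, as an engineer would, in place of code of your own. Each camera call takes 0.05 s, during which the arm holds its last target. There are 200 camera calls.

TASK

Push the wheeled recipe-screen caddy by its handle, on its wheels and with its sauce pots standing, so that both rear castors swing round and trail straight before it reaches the chock, then steer it square between the chock's rails. The grey wheel cradle there was clamped anywhere along the rails: go by feel until both front wheels have climbed its ramp, dropped behind the crest and met the stop, without ramming it. Then bring the screen up to lean back 20 degrees from upright, let go so that it stays, and leave everything else alone.

Things in the scene. Friction and masses are not known exactly. Their poses are not given: they have to be found in the camera images.
- caddy_handle (a point): Middle of the caddy's push handle: a level bar 14 mm thick with a black rubber sleeve 100 mm long, between two steel posts 116 mm apart, 106 mm above the counter, 50 mm beyond the rear end of the deck, free all round. Axes are the caddy's: y points forward to the nose, the bar runs along x, z up. It lies 253 mm behind the front axle.
- caddy_axle (a point): Middle of the front axle, 18 mm above the counter when rolling; y forward to the nose, z up. The two front wheels are dark balls of 36 mm diameter, 72 mm to either side (x). They do not swivel: the caddy rolls forward or back there and turns about this point. The nose of the deck is 33 mm ahead.
- castor_left_axle (a point): Wheel centre (ball of 36 mm) of the rear castor on the caddy's -x side. It trails 20 mm from an upright swivel axis 157 mm behind the front axle and 62 mm to -x of the middle. Its y axis points from wheel to swivel: the castor trails straight when y points to the nose (point 177 mm behind the front axle). Pushing straight ahead swings it there within about 80 mm; it starts turned well round.
- castor_right_axle (a point): The same on the +x side of the caddy: swivel axis 62 mm to +x of the middle.
- screen (a joint): Lean of the screen back from upright, rad: 0 = upright, positive = its top leans to the caddy's +x, away from the cook. A friction hinge (about 0.12 N m) holds it wherever it is left; it starts leaning back 0.62 to 0.90.
- screen_hinge (a point): Middle of the hinge axis, 78 mm above the counter, 46 mm to +x of the caddy's middle, 55 mm behind the front axle. It turns with the screen: y along the hinge (caddy's forward), z up along the screen. The screen is a slab 190 mm long (y), 10 mm thick, facing -x; its top edge is 137 mm from the hinge.
- screen_top (a point): Middle of the screen's top edge, half-way through its thickness; turns with the screen, z along the screen away from the hinge.
- sauce_pot_rear: Yellow sauce pot with a clear lid, 70 mm wide, 40 mm high, standing loose in the caddy's tray, nearer the handle; origin at its underside, z up.
- sauce_pot_nose: The same, nearer the nose.
- chock_mouth (a point): Middle between the rails at the mouth of the chock, on the counter; same axes as the chock. The cradle is a grey block 190 mm wide clamped on the rails so that parked wheels stand anywhere from 62 to 114 mm past this point; nothing tells where, it must be felt or seen. In order along +y: a ramp 16 mm long and 8 mm high, a crest 7 mm long, a floor 4 mm high and 33 mm long, a stop 28 mm high.
- caddy: The caddy: an oak tray 170 mm wide (x) and 236 mm long (y), deck top 60 mm up, with a low wire rail, a screen along its +x side, two fixed wheels in front and two swivel castors behind; about 1.2 kg loaded. Origin on the counter under the middle of its deck, 85 mm behind the front axle; y forward, z up.
- chock: The wheel chock's frame, fixed to the counter: two steel rails 150 mm long (y) and 10 mm thick, 198 mm apart between their inner sides, flared at the mouth, joined by a bar at the far end. Wheels enter along +y. Origin on the counter, half-way between the rails, 88 mm past their mouths. The wheel cradle sits on these rails; its ramp takes 2 to 6 N of push.
- spice: Bystander: spice jar with a green lid, 41 mm wide, 108 mm high; origin under its middle.
- tumbler: Bystander: frosted tumbler, 74 mm wide, 105 mm high; origin under its middle.
- mug_5: Bystander: plain white mug at the back, 118 mm over its handle, 93 mm high; origin under its middle.
- blue_box: Bystander: dark blue carton, 139 x 69 x 71 mm; origin under its middle.
- mug_3: Bystander: blue mug at the back, 97 mm high.
- mug_4: Bystander: striped mug at the back left, 100 mm high.
There are look-alikes about, which are no part of the job. What is shaped like the sauce_pot_nose but brown is not meant.

How it is judged:
On the way, in this order (a step that is already met when the one before it is completed fails the run):
1. both rear castors trail straight behind while the caddy still rolls on the counter, short of the cradle (angle between the y axis of each of castor_left_axle, castor_right_axle and the y axis of caddy_axle, either way round below 0.25 rad and y of each of castor_left_axle, castor_right_axle in the frame of caddy_axle below -0.17 m and height (world z) of caddy_axle below 0.019 m), for 0.1 s.
2. both front wheels have come to rest on the cradle floor, between crest and stop (height (world z) of caddy_axle between 0.02 and 0.024 m and y of caddy_axle in the frame of chock between -0.035 and 0.035 m and x of caddy_axle in the frame of chock between -0.012 and 0.012 m and linear speed of caddy below 0.01 m/s and angle between the y axis of caddy_axle and the y axis of chock, either way round below 0.07 rad), for 0.2 s.
At the end, for the whole second after the job is handed in: Caddy at rest with both front wheels on the cradle floor between crest and stop (axle 22 mm up, give or take 2), within 12 mm sideways and 4 degrees of square; both castors trail within 23 degrees of straight; screen leans back 20 degrees, plus or minus 4; both sauce pots upright (all of step 2 and angle between the y axis of each of castor_left_axle, castor_right_axle and the y axis of caddy_axle, either way round below 0.4 rad and y of each of castor_left_axle, castor_right_axle in the frame of caddy_axle below -0.17 m and value of joint screen between 0.279 and 0.419 rad and height (world z) of each of sauce_pot_rear, sauce_pot_nose above 0.05 m and angle between each of sauce_pot_rear, sauce_pot_nose's own z axis and vertical below 0.15 rad and velocity of joint screen between -0.03 and 0.03 rad/s); the robot touches nothing.
It fails at once if something else on the counter is knocked (moved more than 15 mm) (distance of any of tumbler, mug_5, blue_box, spice, mug_3, mug_4 from where it was at the start of the episode above 0.015 m).
It fails at once if the caddy is lifted off its wheels (raised more than 15 mm) (height (world z) of caddy_axle above 0.033 m).
It fails at once if the caddy tilts more than about 9 degrees (angle between caddy_axle's own z axis and vertical above 0.16 rad).
It fails at once if the caddy is rammed into the chock (more than 30 N) (contact force between caddy and chock above 30 N).
It fails at once if a sauce pot tips over (angle between any of sauce_pot_rear, sauce_pot_nose's own z axis and vertical above 0.5 rad).
It also fails if it takes over 67 s, if anything falls off the work surface, if the arm or the gripper's body presses on something with over 40 N, if the wrist force passes 120 N, or if a joint passes its speed limit or range.

## Working session

There is one attempt and no reset: what is moved stays moved. The work goes in short steps, Python scripts to look and compute and a tool call to move; the robot and the scene stay as the last step left them, time stands still between calls to the robot, and variables do not carry over. Pictures are saved under pics/ and viewed, at most 10 in all, crops included, and the job is handed in when it is done.

Besides the shell and the picture viewer there is one more tool, called after "Call:" as a command line: name --argument value ..., lists and objects as JSON in quotes. move_arm: Moves the arm, as the interface text tells. Its arguments: {"type":"object","properties":{"rows":{"type":"array"},"squeeze":{"type":"number"}},"required":["rows"]}

```bash
mkdir -p pics; cat > h.py <<'E'
import numpy as np, cv2
from scipy.spatial.transform import Rotation as R
from rig import state, camera
def att(c):
    a=np.array(c["attitude"],float)
    if a.shape==(3,3): return a
    return R.from_rotvec(a).as_matrix() if a.size==3 else R.from_quat(a).as_matrix()
def K(c): return np.array([[c["fx"],0,c["cx"]],[0,c["fy"],c["cy"]],[0,0,1.]])
def rays(c,px):
    u=cv2.undistortPoints(np.array(px,float).reshape(-1,1,2),K(c),np.array(c["dist_coeffs"],float)).reshape(-1,2)
    return np.c_[u[:,0],-u[:,1],-np.ones(len(u))]@att(c).T
def plane(c,px,z):
    d=rays(c,px);p=np.array(c["position"]);return p+d*((z-p[2])/d[:,2])[:,None]
def cloud(c):
    h,w=c["depth"].shape;v,u=np.mgrid[:h,:w]
    d=rays(c,np.c_[u.ravel(),v.ravel()]);P=np.array(c["position"])+d*c["depth"].ravel()[:,None]
    P[c["depth"].ravel()==0]=np.nan
    return P.reshape(h,w,3)
def proj(c,P):
    q=(np.atleast_2d(P)-np.array(c["position"]))@att(c); q=q*[1,-1,-1]
    return cv2.projectPoints(q,np.zeros(3),np.zeros(3),K(c),np.array(c["dist_coeffs"],float))[0].reshape(-1,2)
def save(c,n): cv2.imwrite("pics/"+n+".png",c["img"][:,:,::-1])
E
python3 - <<'E'
from h import *
import pickle
D={}
for n in ("top","side"):
    c=camera(n);D[n]=c;save(c,n+"0");print(n,c["position"],c["attitude"],c["fx"],c["dist_coeffs"])
pickle.dump(D,open("d0.pkl","wb"));print(state())
a=np.hstack([D["top"]["img"],D["side"]["img"]]);
E
```

```text
top [0.22333533 0.05087431 1.68078074] [ 0.17189507 -0.19033144 -1.62505452] 482.0227498608441 [-0.06930097  0.          0.          0.          0.        ]
side [ 0.14681977 -0.71767525  1.33264344] [ 0.60655527 -0.16668903 -0.46858649] 459.9544829609689 [-0.07197097  0.          0.          0.          0.        ]
{'t': 0.1, 'joint_positions': array([ 1.14750471,  0.59204856,  0.04829508,  1.60970173, -0.03328369,
        0.94271012, -0.03369361]), 'qvel': array([-0.00013534, -0.00206466, -0.00063565, -0.00384696, -0.00121535,
       -0.00113313,  0.00176765]), 'joint_efforts': array([ 4.18672178e-03, -5.49998152e+01,  1.55315146e+00, -1.98823464e+01,
        9.70168883e-03,  3.85040228e-03, -1.17251627e-06]), 'eef_pos': array([ 0.23455471, -0.68521275,  0.23023686]), 'orientation': array([-3.09696752e+00, -5.15521476e-01,  7.23579867e-04]), 'wrist_force': array([ 0.07965002, -0.464037  , -0.01880492]), 'wrist_torque': array([0.03701238, 0.0169947 , 0.01356909]), 'gripper_force': 0.0, 'opening': 0.08512268041483163}
```

View pics/top0.png

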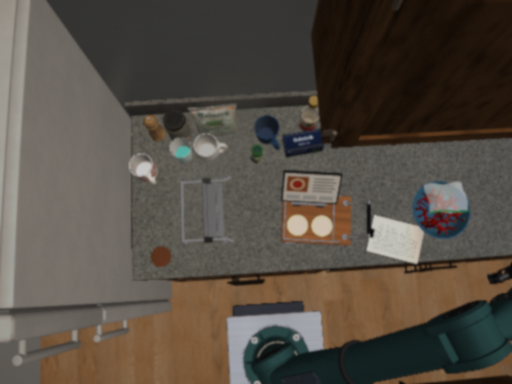

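View pics/side0.png

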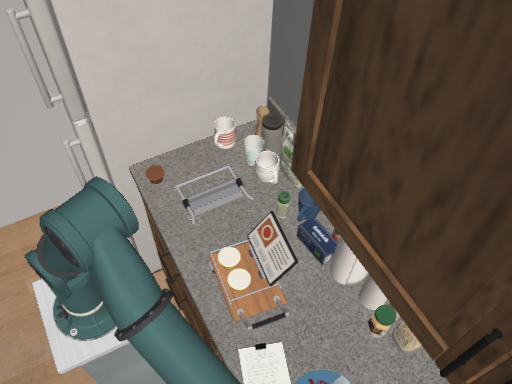

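```bash
python3 - <<'E'
from h import *
import pickle
D=pickle.load(open("d0.pkl","rb"))
def rect(P):
    r=cv2.minAreaRect(P[:,:2].astype(np.float32)); return np.round(cv2.boxPoints(r),4).tolist()
for n in D:
    c=D[n];P=cloud(c);I=c["img"].astype(int);hsv=cv2.cvtColor(c["img"],cv2.COLOR_RGB2HSV)
    x,y,z=P[...,0],P[...,1],P[...,2]
    area=(x>0.3)&(x<1.1)&(y>-.6)&(y<.6)
    m=area&(I.max(2)<60)&(z>.085)&(z<.125)
    k,l,s,cen=cv2.connectedComponentsWithStats(m.astype(np.uint8))
    for i in range(1,k):
        if s[i,4]>15:
            q=P[l==i];print(n,"dark",cen[i].round(),s[i,4],np.median(q,0).round(3),rect(q))
    m=area&(hsv[...,0]<18)&(hsv[...,1]>90)&(z>.045)&(z<.075)
    k,l,s,cen=cv2.connectedComponentsWithStats(m.astype(np.uint8))
    for i in range(1,k):
        if s[i,4]>60:
            q=P[l==i];print(n,"brown",cen[i].round(),s[i,4],np.median(q,0).round(3),rect(q))
    m=area&(hsv[...,0]>15)&(hsv[...,0]<32)&(hsv[...,2]>170)&(hsv[...,1]>30)&(z>.08)&(z<.12)
    k,l,s,cen=cv2.connectedComponentsWithStats(m.astype(np.uint8))
    for i in range(1,k):
        if s[i,4]>40:
            q=P[l==i];print(n,"pot",cen[i].round(),s[i,4],np.median(q,0).round(3),rect(q))
    b=np.array([[.3,.6],[1.1,.6],[.3,-.6],[1.1,-.6]])
T=D["top"]["img"];S=D["side"]["img"]
a=cv2.resize(T[160:260,165:385],None,fx=3.6,fy=3.6,interpolation=cv2.INTER_CUBIC)
cv2.imwrite("pics/cropt.png",a[:,:,::-1])
a=cv2.resize(S[150:350,140:340],None,fx=3,fy=3,interpolation=cv2.INTER_CUBIC)
cv2.imwrite("pics/crops.png",a[:,:,::-1])
E
```

```text
top dark [275.  90.] 215 [ 0.91  -0.06   0.116] [[0.9053000211715698, 0.10909999907016754], [0.9070000052452087, -0.19789999723434448], [0.9153000116348267, -0.19779999554157257], [0.9135000109672546, 0.10920000076293945]]
top dark [167.  96.] 294 [0.91  0.331 0.113] [[0.9049999713897705, 0.11580000072717667], [0.913100004196167, 0.11569999903440475], [0.9164000153541565, 0.49149999022483826], [0.9082000255584717, 0.49160000681877136]]
top dark [293.  97.] 48 [ 0.89  -0.123  0.091] [[0.885699987411499, -0.06920000165700912], [0.8873999714851379, -0.1728000044822693], [0.8939999938011169, -0.17270000278949738], [0.892300009727478, -0.06909999996423721]]
top dark [261.  99.] 48 [ 0.89  -0.009  0.09 ] [[0.8852999806404114, 0.05480000004172325], [0.8871999979019165, -0.062199998646974564], [0.8937000036239624, -0.06210000067949295], [0.8917999863624573, 0.05490000173449516]]
top dark [219. 101.] 18 [0.889 0.141 0.091] [[0.8845999836921692, 0.16110000014305115], [0.8873000144958496, 0.11840000003576279], [0.8928999900817871, 0.11869999766349792], [0.8902000188827515, 0.1615000069141388]]

[... 2636 characters left out ...]
8258667, -0.04179999977350235]]
side pot [224. 253.] 51 [ 0.422 -0.078  0.099] [[0.38940000534057617, -0.07620000094175339], [0.4018000066280365, -0.1137000024318695], [0.4677000045776367, -0.09189999848604202], [0.4553000032901764, -0.0544000007212162]]
side pot [235. 278.] 73 [ 0.414 -0.155  0.099] [[0.3783999979496002, -0.19130000472068787], [0.42559999227523804, -0.21619999408721924], [0.4575999975204468, -0.15569999814033508], [0.41029998660087585, -0.13079999387264252]]
side pot [414. 342.] 48 [ 0.762 -0.575  0.098] [[0.7504000067710876, -0.5648999810218811], [0.7712000012397766, -0.5889000296592712], [0.7777000069618225, -0.5834000110626221], [0.7569000124931335, -0.5594000220298767]]
```

View pics/cropt.png

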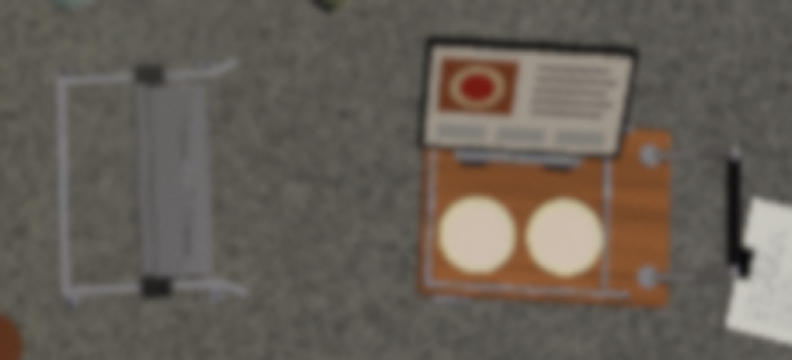

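View pics/crops.png

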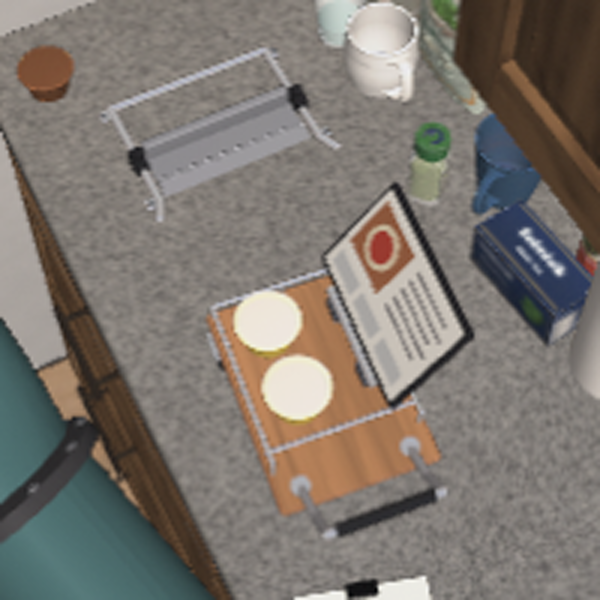

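```bash
python3 - <<'E'
from h import *
import pickle
D=pickle.load(open("d0.pkl","rb"))
for n in D:
    c=D[n];P=cloud(c);x,y,z=P[...,0],P[...,1],P[...,2]
    I=c["img"].astype(int);hsv=cv2.cvtColor(c["img"],cv2.COLOR_RGB2HSV)
    m=(x>.36)&(x<.68)&(y>.08)&(y<.36)&(z>.004)&(z<.08)&~((hsv[...,1]>120))
    k,l,s,cen=cv2.connectedComponentsWithStats(m.astype(np.uint8),connectivity=8)
    i=1+np.argmax(s[1:,4]);q=P[l==i];print(n,s[i,4],cen[i])
    print(np.histogram(q[:,2],bins=np.arange(0,.08,.004)))
    # footprints by height
    for a,b in((.004,.012),(.012,.02),(.02,.027),(.027,.034),(.034,.06)):
        t=q[(q[:,2]>a)&(q[:,2]<b)]
        if len(t)>8: print(a,b,len(t),cv2.boxPoints(cv2.minAreaRect(t[:,:2].astype(np.float32))).round(3).tolist(),np.median(t,0).round(3))
    # rails: fit
    np.save("ch_%s.npy"%n,q)
    import collections
    cell=np.round(q[:,:2]/.012).astype(int)
    xs=range(cell[:,0].min(),cell[:,0].max()+1)
    for yy in range(cell[:,1].max(),cell[:,1].min()-1,-1):
        print("%.3f"%(yy*.012),' '.join("%2d"%(1000*np.max(q[(cell[:,0]==xx)&(cell[:,1]==yy),2])) if ((cell[:,0]==xx)&(cell[:,1]==yy)).any() else ' .' for xx in xs))
    print(xs[0]*.012)
E
```

```text
top 1290 [205.30465116 209.94883721]
(array([  0, 478, 297, 192,  69,  66,  75,  78,  29,   5,   1,   0,   0,
         0,   0,   0,   0,   0,   0]), array([0.   , 0.004, 0.008, 0.012, 0.016, 0.02 , 0.024, 0.028, 0.032,
       0.036, 0.04 , 0.044, 0.048, 0.052, 0.056, 0.06 , 0.064, 0.068,
       0.072, 0.076]))
0.004 0.012 775 [[0.39500001072883606, 0.12200000137090683], [0.6439999938011169, 0.12099999934434891], [0.6449999809265137, 0.3149999976158142], [0.39500001072883606, 0.3160000145435333]] [0.523 0.191 0.007]
0.012 0.02 261 [[0.4000000059604645, 0.1289999932050705], [0.6349999904632568, 0.12399999797344208], [0.6380000114440918, 0.296999990940094], [0.40299999713897705, 0.3009999990463257]] [0.508 0.218 0.015]
0.02 0.027 115 [[0.40700000524520874, 0.13899999856948853], [0.6299999952316284, 0.13699999451637268], [0.6309999823570251, 0.29499998688697815], [0.40799999237060547, 0.29600000381469727]] [0.534 0.214 0.024]
0.027 0.034 127 [[0.4099999964237213, 0.22100000083446503], [0.4099999964237213, 0.19900000095367432], [0.6330000162124634, 0.20100000500679016], [0.632000029087066
[... 3227 characters left out ...]
3 23 24  . 23  . 22  .  . 22  . 22  . 14  .  .
0.216  . 32 31 30 29 30 31 28 30 32 33 36 29 34 31 33 30 31 27 28  .  .
0.204  . 30 33 28 30 26 22 30 27 29 30 33 20 27 30 30 33 32 31 33  .  .
0.192  . 21 12  9  7  5  7 12  6  9  8  .  8  7  6  5  7  6 23 22 16  .
0.180  . 16 10 11 10  8  9  9  9  9  6  9  8 10  8 10  8  8 14 18  6  .
0.168  . 11 15 11 11 15  9 11 10 12 10 16 11 11 11 13 15 10  9 11  7  .
0.156  5 11 12  8  8  7  . 11  7  6 11  6  5  9  6  6  7  6 13 14  6  .
0.144  8 16  8  .  .  .  .  .  .  .  .  .  .  .  .  .  .  . 13 17  8  .
0.132 12 14  .  .  .  .  .  .  .  .  .  .  .  .  .  .  .  .  . 17  9  .
0.120 15 11  .  .  .  .  .  .  .  .  .  .  .  .  .  .  .  .  . 11 14  .
0.396
```

```bash
python3 - <<'E'
import numpy as np
from h import *
for n in("top","side"):
    q=np.load("ch_%s.npy"%n)
    out=[]
    for lo,hi in((.39,.435),(.6,.645)):
        for a,b in((.11,.13),(.13,.15),(.15,.19),(.225,.25),(.25,.28),(.15,.285)):
            t=q[(q[:,0]>lo)&(q[:,0]<hi)&(q[:,1]>a)&(q[:,1]<b)&(q[:,2]>.009)&(q[:,2]<.022)]
            out.append((a,len(t),t[:,0].mean().round(4)))
            if b==.285: out.append(np.polyfit(t[:,1],t[:,0],1).round(4))
    print(n,out)
    t=q[(q[:,1]>.28)&(q[:,0]>.43)&(q[:,0]<.6)&(q[:,2]>.007)];print("bar",np.polyfit(t[:,0],t[:,1],1),t[:,1].mean(),np.median(t[:,2]))
    for x0 in(.43,.5,.56):
      t=q[(q[:,0]>x0)&(q[:,0]<x0+.04)&(q[:,2]>.024)];print("stop",np.percentile(t[:,1],[2,10,50,90,98]).round(4))
import pickle
c=pickle.load(open("d0.pkl","rb"))["top"]
# edges in the top image: stop / ramp pixel columns along the row at middle
for x in(.45,.5,.55):
    ys=np.arange(.12,.24,.003);uv=proj(c,np.c_[np.full(len(ys),x),ys,np.full(len(ys),.008)])
    g=cv2.cvtColor(c["img"],cv2.COLOR_RGB2GRAY).astype(np.float32)
    g=cv2.GaussianBlur(g,(1,5),0)
    v=cv2.remap(g,uv[:,0].astype(np.float32),uv[:,1].astype(np.float32),1).ravel()
    print(x,[(round(a,3),int(b)) for a,b in zip(ys,v)])
E
```

```text
top [(0.11, 4, np.float64(0.4084)), (0.13, 15, np.float64(0.4116)), (0.15, 32, np.float64(0.4193)), (0.225, 14, np.float64(0.4168)), (0.25, 19, np.float64(0.4162)), (0.15, 105, np.float64(0.4177)), array([-0.0284,  0.4238]), (0.11, 6, np.float64(0.6314)), (0.13, 13, np.float64(0.6277)), (0.15, 29, np.float64(0.6193)), (0.225, 17, np.float64(0.6237)), (0.25, 18, np.float64(0.6254)), (0.15, 92, np.float64(0.6225)), array([0.058, 0.61 ])]
bar [-0.00845605  0.29895192] 0.29463539959885177 0.011736726750331106
stop [0.2076 0.2083 0.2128 0.2186 0.219 ]
stop [0.211  0.2122 0.2163 0.2199 0.2217]
stop [0.2102 0.2106 0.2167 0.2209 0.2216]
side [(0.11, 6, np.float64(0.4023)), (0.13, 10, np.float64(0.4087)), (0.15, 21, np.float64(0.4139)), (0.225, 11, np.float64(0.4134)), (0.25, 10, np.float64(0.414)), (0.15, 83, np.float64(0.4145)), array([0.0095, 0.4125]), (0.11, 6, np.float64(0.6264)), (0.13, 9, np.float64(0.6218)), (0.15, 19, np.float64(0.62)), (0.225, 13, np.float64(0.6206)), (0.25, 12, np.float64(0.6209)), (0.15, 76, np.float64(0.6193)), array([0.0088, 0.6174])]
bar [-0.01055049  0.3015737
[... 2511 characters left out ...]
at64(0.156), 103), (np.float64(0.159), 106), (np.float64(0.162), 107), (np.float64(0.165), 106), (np.float64(0.168), 104), (np.float64(0.171), 100), (np.float64(0.174), 95), (np.float64(0.177), 93), (np.float64(0.18), 95), (np.float64(0.183), 98), (np.float64(0.186), 99), (np.float64(0.189), 100), (np.float64(0.192), 100), (np.float64(0.195), 100), (np.float64(0.198), 100), (np.float64(0.201), 98), (np.float64(0.204), 96), (np.float64(0.207), 94), (np.float64(0.21), 94), (np.float64(0.213), 97), (np.float64(0.216), 97), (np.float64(0.219), 94), (np.float64(0.222), 89), (np.float64(0.225), 88), (np.float64(0.228), 90), (np.float64(0.231), 90), (np.float64(0.234), 90), (np.float64(0.237), 89)]
```

```bash
cat >> h.py <<'E'
def down(a): # tool x along (cos a, sin a), z down
    return np.array([[np.cos(a),np.sin(a),0],[np.sin(a),-np.cos(a),0],[0,0,-1.]]) 
def rows(wps,n=None,start=None,show=True):
    """wps: list of (x,y,z,a,nrows); prints even tool-frame rows per leg"""
    s=state()
    p,M=start if start else (np.array(s["eef_pos"]),R.from_rotvec(s["orientation"]).as_matrix())
    for x,y,z,a,k in wps:
        q=np.array([x,y,z]);N=down(a);dr=R.from_matrix(M.T@N).as_rotvec()/k
        step=R.from_rotvec(dr).as_matrix();C=M.copy();out=[]
        for i in range(k):
            out.append(np.r_[C.T@(q-p)/k,dr].round(4));C=C@step
        u=np.array(out)
        print("leg",k)
        print(u[0].tolist() if np.abs(u-u[0]).max()<5e-4 else u.tolist())
        p,M=q,N
E
python3 - <<'E'
from h import *
s=state();print(R.from_rotvec(s["orientation"]).as_matrix().round(3))
rows([(.4385,-.332,.19,-.112,16),(.4385,-.332,.087,-.112,8)])
import pickle
D=pickle.load(open("d0.pkl","rb"))
for n in D:
  c=D[n];P=cloud(c);x,y,z=P[...,0],P[...,1],P[...,2]
  m=(z>.03)&(x>.5)&(x<.9)&(y>-.2)&(y<.35)&(z<.24)
  k,l,st,cen=cv2.connectedComponentsWithStats(m.astype(np.uint8))
  for i in range(1,k):
    if st[i,4]>60:
      q=P[l==i];print(n,cen[i].round(),st[i,4],q.min(0).round(3),q.max(0).round(3))
c=D["top"];print("counter edge x", plane(c,[[330,267],[140,277]],0))
E
```

```text
[[ 0.946  0.324 -0.001]
 [ 0.324 -0.946  0.002]
 [-0.    -0.002 -1.   ]]
leg 16
[[0.0192, -0.0168, 0.0025, -0.0001, 0.0, 0.0276], [0.0187, -0.0173, 0.0025, -0.0001, 0.0, 0.0276], [0.0183, -0.0178, 0.0025, -0.0001, 0.0, 0.0276], [0.0178, -0.0183, 0.0025, -0.0001, 0.0, 0.0276], [0.0172, -0.0188, 0.0025, -0.0001, 0.0, 0.0276], [0.0167, -0.0192, 0.0025, -0.0001, 0.0, 0.0276], [0.0162, -0.0197, 0.0025, -0.0001, 0.0, 0.0276], [0.0156, -0.0201, 0.0025, -0.0001, 0.0, 0.0276], [0.0151, -0.0206, 0.0025, -0.0001, 0.0, 0.0276], [0.0145, -0.021, 0.0025, -0.0001, 0.0, 0.0276], [0.0139, -0.0214, 0.0025, -0.0001, 0.0, 0.0276], [0.0133, -0.0217, 0.0025, -0.0001, 0.0, 0.0276], [0.0127, -0.0221, 0.0025, -0.0001, 0.0, 0.0276], [0.0121, -0.0224, 0.0025, -0.0001, 0.0, 0.0276], [0.0115, -0.0228, 0.0025, -0.0001, 0.0, 0.0276], [0.0108, -0.0231, 0.0025, -0.0001, 0.0, 0.0276]]
leg 8
[0.0, 0.0, 0.0129, 0.0, 0.0, 0.0]
top [235. 122.] 5093 [ 0.686 -0.2    0.03 ] [0.9   0.349 0.24 ]
top [267. 129.] 392 [ 0.711 -0.058  0.03 ] [0.826 0.026 0.103]
top [256. 152.] 193 [ 0.674 -0.001  0.032] [0.721 0.045 0.121]
top [304. 188.] 1638 [ 0.5   -0.2    0.051] [ 0.602 -0.049  0.197]
side [271. 147.] 2368 [0.685 0.092 0.03 ] [0.9   0.35  0.221]
side [314. 227.] 1265 [ 0.689 -0.2    0.03 ] [0.808 0.027 0.101]
side [283. 202.] 269 [ 0.672 -0.004  0.03 ] [0.717 0.041 0.114]
side [267. 244.] 1721 [ 0.5   -0.2    0.051] [ 0.599 -0.049  0.192]
counter edge x [[ 0.29430929 -0.20695157  0.        ]
 [ 0.30029571  0.44854472  0.        ]]
```

Call:
move_arm --rows '[0.019, -0.017, 0.0025, 0, 0, 0.0276, 1, 0.019, -0.017, 0.0025, 0, 0, 0.0276, 1, 0.018, -0.018, 0.0025, 0, 0, 0.0276, 1, 0.018, -0.018, 0.0025, 0, 0, 0.0276, 1, 0.017, -0.019, 0.0025, 0, 0, 0.0276, 1, 0.017, -0.019, 0.0025, 0, 0, 0.0276, 1, 0.016, -0.02, 0.0025, 0, 0, 0.0276, 1, 0.016, -0.02, 0.0025, 0, 0, 0.0276, 1]'

```text
t: 0.77
eef_pos: [0.3371, -0.5078, 0.2108]
orientation: [-3.136, -0.169, 0.001]
wrist_force: [-0.1, -0.5, 0.4]
opening: 0.0854
gripper_force: 0.0
```

Call:
move_arm --rows '[0.015, -0.0205, 0.0025, 0, 0, 0.0276, 1, 0.0145, -0.021, 0.0025, 0, 0, 0.0276, 1, 0.014, -0.0215, 0.0025, 0, 0, 0.0276, 1, 0.0135, -0.0215, 0.0025, 0, 0, 0.0276, 1, 0.013, -0.022, 0.0025, 0, 0, 0.0276, 1, 0.012, -0.0225, 0.0025, 0, 0, 0.0276, 1, 0.0115, -0.023, 0.0025, 0, 0, 0.0276, 1, 0, 0, 0, 0, 0, 0, 1]'

```text
t: 1.43
eef_pos: [0.4298, -0.3482, 0.1928]
orientation: [-3.135, 0.12, 0.001]
wrist_force: [-0.3, 0.4, -1.3]
opening: 0.0856
gripper_force: 0.0
```

```bash
python3 - <<'E'
from h import *
s=state();print(s["t"],s["eef_pos"],R.from_rotvec(s["orientation"]).as_matrix().round(3))
rows([(.4385,-.332,.19,-.112,1),(.4385,-.332,.084,-.112,8)])
E
```

```text
1.4333 [ 0.42975427 -0.34817627  0.19279401] [[ 0.997 -0.076 -0.   ]
 [-0.076 -0.997  0.005]
 [-0.001 -0.005 -1.   ]]
leg 1
[0.0075, -0.0168, 0.0029, -0.0047, 0.0006, 0.0358]
leg 8
[0.0, 0.0, 0.0132, 0.0, 0.0, 0.0]
```

Call:
move_arm --rows '[0.0075, -0.0168, 0.003, -0.004, 0, 0.0355, 1, 0, 0, 0.0152, 0, 0, 0, 1, 0, 0, 0.0152, 0, 0, 0, 1, 0, 0, 0.0152, 0, 0, 0, 1, 0, 0, 0.0152, 0, 0, 0, 1, 0, 0, 0.0152, 0, 0, 0, 1, 0, 0, 0.0152, 0, 0, 0, 1, 0, 0, 0.0152, 0, 0, 0, 1]'

```text
t: 2.1
eef_pos: [0.4352, -0.3392, 0.0835]
orientation: [3.132, -0.188, -0.001]
wrist_force: [-0.3, 0.5, 0.0]
opening: 0.0855
gripper_force: 0.0
```

```bash
python3 - <<'E'
from h import *
s=state();print(s["eef_pos"],R.from_rotvec(s["orientation"]).as_matrix().round(3),s["wrist_force"])
c=camera("wrist");save(c,"w1")
P=cloud(c);m=(c["img"].max(2)<60)&(P[...,2]>.098)&(P[...,2]<.122)&(abs(P[...,1]+.332)<.03)
q=P[m];print(len(q),q.mean(0),cv2.minAreaRect(q[:,:2].astype(np.float32)))
E
```

```text
[ 0.43519985 -0.33917115  0.08350873] [[ 0.993 -0.119 -0.001]
 [-0.119 -0.993 -0.004]
 [-0.     0.004 -1.   ]] [-0.34965891  0.5232007   0.0322368 ]
6495 [ 0.45079074 -0.33403123  0.11203805] ((0.44449734687805176, -0.3329017758369446), (0.013088671490550041, 0.08783569186925888), 83.13858032226562)
```

Call:
move_arm --rows '[0.002, -0.006, 0, 0, 0, 0, 1, 0, 0, 0, 0, 0, 0, 1, 0, 0, 0, 0, 0, 0, 0.7, 0, 0, 0, 0, 0, 0, 0.5, 0, 0, 0, 0, 0, 0, 0.3, 0, 0, 0, 0, 0, 0, 0, 0, 0, 0, 0, 0, 0, 0, 0, 0, 0, 0, 0, 0, 0]' --squeeze 40

```text
t: 2.82
eef_pos: [0.4382, -0.3333, 0.0846]
orientation: [3.132, -0.188, 0.0]
wrist_force: [1.7, -6.4, 1.4]
opening: 0.0125
gripper_force: 41.8
```

```bash
python3 - <<'E'
from h import *
s=state();print(s["t"],s["eef_pos"],R.from_rotvec(s["orientation"]).as_matrix().round(3),s["wrist_force"],s["gripper_force"],s["opening"])
c=camera("top");P=cloud(c);x,y,z=P[...,0],P[...,1],P[...,2];hsv=cv2.cvtColor(c["img"],cv2.COLOR_RGB2HSV)
m=(hsv[...,0]<18)&(hsv[...,1]>90)&(z>.045)&(z<.075)&(x<.6)&(y<0)
print(cv2.boxPoints(cv2.minAreaRect(P[m][:,:2].astype(np.float32))))
E
```

```text
2.8167 [ 0.43823475 -0.33328016  0.08462849] [[ 0.993 -0.119 -0.   ]
 [-0.119 -0.993 -0.004]
 [ 0.     0.004 -1.   ]] [ 1.68187699 -6.38239648  1.4097754 ] 41.81140959262848 0.012513116493347277
[[ 0.33101138 -0.6629509 ]
 [ 0.5003309  -0.6768305 ]
 [ 0.5514009  -0.05381888]
 [ 0.3820814  -0.03993928]]
```

Call:
move_arm --rows '[-0.0025, -0.002, 0, 0, 0, 0.01, 0, -0.0043, -0.002, 0, 0, 0, 0.017, 0, -0.0043, -0.002, 0, 0, 0, 0.017, 0, -0.0043, -0.002, 0, 0, 0, 0.017, 0, -0.0043, -0.002, 0, 0, 0, 0.017, 0, -0.0043, -0.002, 0, 0, 0, 0.017, 0, -0.0043, -0.002, 0, 0, 0, 0.017, 0, -0.0043, -0.002, 0, 0, 0, 0.017, 0]'

```text
t: 3.53
eef_pos: [0.4086, -0.3117, 0.0845]
orientation: [3.113, -0.392, 0.001]
wrist_force: [0.3, -0.8, 4.4]
opening: 0.0122
gripper_force: 39.2
```

Call:
move_arm --rows '[-0.0043, -0.002, 0, 0, 0, 0.017, 0, -0.0043, -0.002, 0, 0, 0, 0.017, 0, -0.0043, -0.002, 0, 0, 0, 0.017, 0, -0.0043, -0.002, 0, 0, 0, 0.017, 0, -0.0043, -0.002, 0, 0, 0, 0.017, 0, -0.0043, -0.002, 0, 0, 0, 0.017, 0, -0.0043, -0.002, 0, 0, 0, 0.017, 0, -0.0043, -0.002, 0, 0, 0, 0.017, 0]'

```text
t: 4.2
eef_pos: [0.3807, -0.2861, 0.0844]
orientation: [3.079, -0.603, 0.001]
wrist_force: [-0.3, -0.8, 5.6]
opening: 0.0126
gripper_force: 39.3
```

```bash
cat >> h.py <<'E'
def look(n):
    s=state();M=R.from_rotvec(s["orientation"]).as_matrix();print(s["t"],s["eef_pos"].round(4),"psi",-np.arctan2(M[1,0],M[0,0]).round(4),s["wrist_force"].round(1),s["opening"])
    for cam in("top","side"):
        c=camera(cam);save(c,n+cam);P=cloud(c);x,y,z=P[...,0],P[...,1],P[...,2];hsv=cv2.cvtColor(c["img"],cv2.COLOR_RGB2HSV)
        m=(hsv[...,0]<18)&(hsv[...,1]>90)&(z>.045)&(z<.075)&(x<.65)&(x>.3)&(y>-.36)&(y<.3)
        k,l,st,cen=cv2.connectedComponentsWithStats(cv2.morphologyEx(m.astype(np.uint8),cv2.MORPH_CLOSE,np.ones((5,5))))
        q=P[(l==1+np.argmax(st[1:,4]))&m]
        b=cv2.boxPoints(cv2.minAreaRect(q[:,:2].astype(np.float32)));b=b[np.argsort(b[:,1])]
        re,no=b[:2].mean(0),b[2:].mean(0);f=(no-re)/np.linalg.norm(no-re);psi=np.arctan2(f[0],f[1])
        print(cam,"len",np.linalg.norm(no-re).round(4),"psi",psi.round(4),"axle",(no-.033*f).round(4))
E
python3 - <<'E'
from h import *
look("a")
E
```

```text
4.2 [ 0.3807 -0.2861  0.0844] psi 0.3867 [-0.3 -0.8  5.6] 0.012603507627965893
top len 0.2326 psi 0.3882 axle [ 0.4766 -0.0543]
side len 0.1904 psi 0.3672 axle [ 0.399  -0.0737]
```

Call:
move_arm --rows '[0, -0.003, 0, 0, 0, 0, 0, 0, -0.005, 0, 0, 0, 0, 0, 0, -0.005, 0, 0, 0, 0, 0, 0, -0.005, 0, 0, 0, 0, 0, 0, -0.005, 0, 0, 0, 0, 0, 0, -0.005, 0, 0, 0, 0, 0, 0, -0.005, 0, 0, 0, 0, 0, 0, -0.005, 0, 0, 0, 0, 0]'

```text
t: 4.97
eef_pos: [0.395, -0.251, 0.0844]
orientation: [3.079, -0.602, 0.001]
wrist_force: [-0.3, -1.3, 7.4]
opening: 0.0125
gripper_force: 39.4
```

Call:
move_arm --rows '[0, -0.005, 0, 0, 0, 0, 0, 0, -0.006, 0, 0, 0, 0, 0, 0, -0.006, 0, 0, 0, 0, 0, 0.0005, -0.005, 0, 0, 0, -0.002, 0, 0.0015, -0.005, 0, 0, 0, -0.006, 0, 0.0024, -0.005, 0, 0, 0, -0.0095, 0, 0.0032, -0.005, 0, 0, 0, -0.0127, 0, 0.0039, -0.005, 0, 0, 0, -0.0155, 0]'

```text
t: 5.63
eef_pos: [0.4208, -0.2161, 0.0843]
orientation: [3.092, -0.531, -0.0]
wrist_force: [-1.8, -0.3, 8.5]
opening: 0.0125
gripper_force: 39.6
```

Call:
move_arm --rows '[0.0045, -0.005, 0, 0, 0, -0.0179, 0, 0.005, -0.005, 0, 0, 0, -0.02, 0, 0.0055, -0.005, 0, 0, 0, -0.0216, 0, 0.0058, -0.005, 0, 0, 0, -0.0229, 0, 0.006, -0.005, 0, 0, 0, -0.0238, 0, 0.0062, -0.005, 0, 0, 0, -0.0244, 0, 0.0062, -0.005, 0, 0, 0, -0.0246, 0, 0.0062, -0.005, 0, 0, 0, -0.0244, 0]'

```text
t: 6.3
eef_pos: [0.4746, -0.189, 0.0841]
orientation: [3.128, -0.249, -0.003]
wrist_force: [-1.8, -0.6, 9.0]
opening: 0.0127
gripper_force: 39.7
```

```bash
python3 - <<'E'
from h import *
look("b")
s=state();M=R.from_rotvec(s["orientation"]).as_matrix();p=-np.arctan2(M[1,0],M[0,0]);print("axle FK",s["eef_pos"][:2]+.253*np.array([np.sin(p),np.cos(p)]))
E
```

```text
6.3 [ 0.4746 -0.189   0.0841] psi 0.1588 [-1.8 -0.6  9. ] 0.01265665337672794
top len 0.2322 psi 0.1535 axle [0.5135 0.0596]
side len 0.2334 psi 0.1489 axle [0.4801 0.0644]
axle FK [0.51627891 0.0620459 ]
```

Call:
move_arm --rows '[0.0059, -0.005, -0.0005, 0, 0, -0.0233, 0, 0.0057, -0.005, -0.0005, 0, 0, -0.0224, 0, 0.0054, -0.005, 0, 0, 0, -0.0212, 0, 0.0049, -0.005, 0, 0, 0, -0.0195, 0, 0.0044, -0.005, 0, 0, 0, -0.0174, 0, 0.0038, -0.005, 0, 0, 0, -0.015, 0, 0.003, -0.005, 0, 0, 0, -0.0118, 0, 0.0023, -0.005, 0, 0, 0, -0.009, 0]'

```text
t: 7.07
eef_pos: [0.5148, -0.1523, 0.0846]
orientation: [3.137, -0.029, -0.0]
wrist_force: [-1.4, -1.0, 4.3]
opening: 0.0128
gripper_force: 39.2
```

```bash
python3 - <<'E'
from h import *
look("c")
s=state();M=R.from_rotvec(s["orientation"]).as_matrix();p=-np.arctan2(M[1,0],M[0,0]);print("axle FK",s["eef_pos"][:2]+.253*np.array([np.sin(p),np.cos(p)]),s["wrist_torque"],M[2])
im=[cv2.imread("pics/c%s.png"%n) for n in("top","side")]
a=cv2.resize(im[0][150:260,170:340],None,fx=2.3,fy=2.3,interpolation=2);b=cv2.resize(im[1][130:320,150:300],None,fx=2.6,fy=2.6,interpolation=2)
o=np.zeros((max(a.shape[0],b.shape[0]),a.shape[1]+b.shape[1],3),np.uint8);o[:a.shape[0],:a.shape[1]]=a;o[:b.shape[0],a.shape[1]:]=b;cv2.imwrite("pics/cc.png",o);print(o.shape)
E
```

```text
7.0667 [ 0.5148 -0.1523  0.0846] psi 0.0185 [-1.4 -1.   4.3] 0.012793412534801134
top len 0.2329 psi 0.0027 axle [0.5175 0.0983]
side len 0.2388 psi 0.0316 axle [0.5011 0.1035]
axle FK [0.51957093 0.1020748 ] [ 0.10616324 -0.05998185  0.01908686] [ 5.69108786e-05  2.69371517e-03 -9.99996370e-01]
(494, 781, 3)
```

View pics/cc.png

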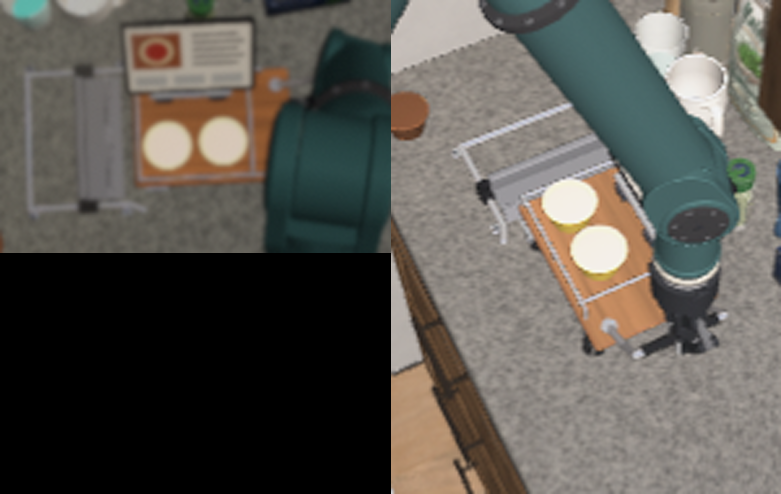

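Call:
move_arm --rows '[0.0012, -0.004, -0.0004, 0, 0, -0.005, 0, 0.0007, -0.004, -0.0003, 0, 0, -0.003, 0, 0.0003, -0.004, 0, 0, 0, -0.001, 0, 0, -0.004, 0, 0, 0, 0, 0, 0, -0.004, 0, 0, 0, 0, 0, 0, -0.004, 0, 0, 0, 0, 0, 0, -0.004, 0, 0, 0, 0, 0, 0, -0.002, 0, 0, 0, 0, 0]'

```text
t: 7.83
eef_pos: [0.5167, -0.1217, 0.085]
orientation: [3.138, -0.015, -0.002]
wrist_force: [0.3, 0.4, -1.8]
opening: 0.0127
gripper_force: 38.9
```

```bash
python3 - <<'E'
from h import *
look("d")
s=state();M=R.from_rotvec(s["orientation"]).as_matrix();p=-np.arctan2(M[1,0],M[0,0]);print("axle FK",s["eef_pos"][:2]+.253*np.array([np.sin(p),np.cos(p)]),s["wrist_torque"],M[2])
# castor: dark low points near the rear of the deck, side view
c=camera("side");P=cloud(c);x,y,z=P[...,0],P[...,1],P[...,2]
m=(c["img"].max(2)<50)&(z>.003)&(z<.045)&(x>.40)&(x<.56)&(y<.0)&(y>-.13)
k,l,st,cen=cv2.connectedComponentsWithStats(m.astype(np.uint8))
for i in range(1,k):
    if st[i,4]>5: q=P[l==i];print(cen[i].round(),st[i,4],q.mean(0).round(3),q.min(0).round(3),q.max(0).round(3))
im=c["img"][170:320,190:330];cv2.imwrite("pics/dd.png",cv2.resize(im,None,fx=4,fy=4,interpolation=2)[:,:,::-1])
E
```

```text
7.8333 [ 0.5167 -0.1217  0.085 ] psi 0.0098 [ 0.3  0.4 -1.8] 0.012672904426482761
top len 0.2287 psi 0.0007 axle [0.5191 0.1256]
side len 0.2387 psi 0.0157 axle [0.5022 0.1333]
axle FK [0.51914584 0.13129739] [0.09231157 0.05586733 0.0485718 ] [-0.00121227  0.0031598  -0.99999427]
```

View pics/dd.png

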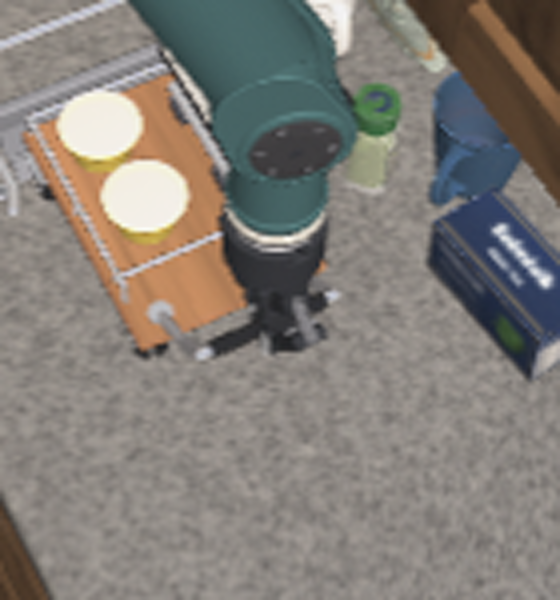

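```bash
python3 - <<'E'
from h import *
c=camera("side");p=.008;ax=np.array([.519,.1305]);f=np.array([np.sin(p),np.cos(p)]);r=np.array([f[1],-f[0]])
for sx in(-.062,.062):
  for al in (0,-.25,.25,-.5,.5):
    d=np.array([np.sin(al),np.cos(al)]);d=d[0]*r+d[1]*f
    ce=ax+sx*r-.157*f-.02*d
    print(sx,al,((proj(c,[*ce,.018])[0]-[190,170])*4).round(1))
g=c["img"].max(2)[170:320,190:330]
print(g[80:92,30:46])
E
```

```text
-0.062 0 [154.  335.1]
-0.062 -0.25 [159.1 332.1]
-0.062 0.25 [148.2 336.9]
-0.062 -0.5 [163.2 328.1]
-0.062 0.5 [142.1 337.4]
0.062 0 [287.6 275.7]
0.062 -0.25 [292.5 272.9]
0.062 0.25 [282.  277.5]
0.062 -0.5 [296.3 269. ]
0.062 0.5 [276.1 278. ]
[[118 147 175 182 187 192 191 172 175 164 144 146 145 140 176 191]
 [130 135 165 181 183 190 192 190 187 184 149 135 148 145 155 182]
 [124 105 134 170 183 187 191 192 188 190 160 130 138 147 141 172]
 [117 113 118 158 180 183 188 191 190 188 190 165 137 140 147 139]
 [145 140 148 152 169 182 186 190 192 189 187 187 161 137 143 137]
 [135 144 132 116 155 182 184 186 188 185 178 142 138 135 122 117]
 [130 143 136 120 134 179 186 175 177 136  70  50 126 155 137 114]
 [139 140 127  91  58 147 139 100  76  50  48  84 131 150 141 121]
 [145 144 137 109  70  51  47  87  99  72  80 122 134 145 156 144]
 [153 146 147 147 132  97  67  92 142 124 131 135 127 140 154 148]
 [134 131 135 144 151 149 142 151 150 143 151 152 142 131 136 144]
 [136 141 143 144 150 154 159 158 152 145 151 160 156 149 143 144]]
```

Call:
move_arm --rows '[0, -0.002, 0, 0, 0, 0, 0, 0, -0.002, 0, 0, 0, 0, 0, 0, -0.002, 0, 0, 0, 0, 0, 0, -0.002, 0, 0, 0, 0, 0, 0, -0.001, 0, 0, 0, 0, 0, 0, -0.001, 0, 0, 0, 0, 0, 0, -0.001, 0, 0, 0, 0, 0, 0, -0.001, 0, 0, 0, 0, 0]' --squeeze 25

```text
t: 8.7
eef_pos: [0.517, -0.1107, 0.0851]
orientation: [3.138, -0.017, -0.001]
wrist_force: [-0.3, -0.1, -4.2]
opening: 0.0127
gripper_force: 38.9
```

Call:
move_arm --rows '[0, -0.001, 0, 0, 0, 0, 0, 0, -0.001, 0, 0, 0, 0, 0, 0, -0.001, 0, 0, 0, 0, 0, 0, -0.001, 0, 0, 0, 0, 0, 0, -0.001, 0, 0, 0, 0, 0, 0, -0.001, 0, 0, 0, 0, 0, 0, 0, 0, 0, 0, 0, 0, 0, 0, 0, 0, 0, 0, 0]'

```text
t: 9.37
eef_pos: [0.5171, -0.1046, 0.0851]
orientation: [3.138, -0.017, -0.001]
wrist_force: [-0.4, -0.6, -2.5]
opening: 0.0128
gripper_force: 38.8
```

Call:
move_arm --rows '[0, -0.001, 0, 0, 0, 0, 0, 0, -0.001, 0, 0, 0, 0, 0, 0, -0.001, 0, 0, 0, 0, 0, 0, -0.001, 0, 0, 0, 0, 0, 0, 0, 0, 0, 0, 0, 0, 0, 0, 0, 0, 0, 0, 0, 0, 0, 0, 0, 0, 0, 0, 0, 0, 0, 0, 0, 0, 0]'

```text
t: 10.03
eef_pos: [0.5173, -0.1029, 0.0853]
orientation: [3.135, -0.02, 0.0]
wrist_force: [-0.3, -5.6, -2.5]
opening: 0.013
gripper_force: 39.0
```

Call:
move_arm --rows '[0, -0.001, 0.0003, 0, 0, 0, 0, 0, -0.001, 0.0002, 0, 0, 0, 0, 0, -0.001, 0.0002, 0, 0, 0, 0, 0, -0.001, 0.0002, 0, 0, 0, 0, 0, -0.001, 0.0002, 0, 0, 0, 0, 0, -0.001, 0.0002, 0, 0, 0, 0, 0, -0.001, 0.0002, 0, 0, 0, 0, 0, 0, 0, 0, 0, 0, 0]'

```text
t: 10.7
eef_pos: [0.5174, -0.0961, 0.0839]
orientation: [3.135, -0.02, 0.001]
wrist_force: [0.3, -5.5, -3.0]
opening: 0.0125
gripper_force: 39.0
```

Call:
move_arm --rows '[0, -0.001, 0.0003, 0, 0, 0, 0, 0, -0.001, 0.0002, 0, 0, 0, 0, 0, -0.001, 0.0002, 0, 0, 0, 0, 0, -0.001, 0.0002, 0, 0, 0, 0, 0, -0.001, 0.0002, 0, 0, 0, 0, 0, -0.001, 0.0002, 0, 0, 0, 0, 0, -0.001, 0.0002, 0, 0, 0, 0, 0, 0, 0, 0, 0, 0, 0]'

```text
t: 11.37
eef_pos: [0.5174, -0.0852, 0.0819]
orientation: [3.139, -0.015, -0.001]
wrist_force: [-0.2, 0.4, -4.5]
opening: 0.0124
gripper_force: 38.8
```

Call:
move_arm --rows '[0, -0.001, 0.0003, 0, 0, 0, 0, 0, -0.001, 0, 0, 0, 0, 0, 0, -0.001, 0, 0, 0, 0, 0, 0, -0.001, 0, 0, 0, 0, 0, 0, -0.001, 0, 0, 0, 0, 0, 0, -0.001, 0, 0, 0, 0, 0, 0, -0.001, 0, 0, 0, 0, 0, 0, 0, 0, 0, 0, 0, 0]'

```text
t: 12.03
eef_pos: [0.5175, -0.0791, 0.0817]
orientation: [3.138, -0.016, -0.001]
wrist_force: [-0.7, 1.4, -2.4]
opening: 0.0126
gripper_force: 38.9
```

Call:
move_arm --rows '[0, -0.001, 0, 0, 0, 0, 0, 0, -0.001, 0, 0, 0, 0, 0, 0, -0.001, 0, 0, 0, 0, 0, 0, -0.001, -0.0001, 0, 0, 0, 0, 0, -0.001, -0.0001, 0, 0, 0, 0, 0, -0.001, -0.0001, 0, 0, 0, 0, 0, -0.001, -0.0001, 0, 0, 0, 0, 0, 0, 0, 0, 0, 0, 0]'

```text
t: 12.7
eef_pos: [0.5179, -0.0721, 0.0823]
orientation: [3.138, -0.016, 0.0]
wrist_force: [-0.6, 2.6, 0.7]
opening: 0.0125
gripper_force: 39.3
```

Call:
move_arm --rows '[0, -0.001, -0.0002, 0, 0, 0, 0, 0, -0.001, -0.0002, 0, 0, 0, 0, 0, -0.001, -0.0002, 0, 0, 0, 0, 0, -0.001, -0.0002, 0, 0, 0, 0, 0, -0.001, -0.0001, 0, 0, 0, 0, 0, -0.001, 0, 0, 0, 0, 0, 0, 0, 0, 0, 0, 0, 0, 0, 0, 0, 0, 0, 0, 0]'

```text
t: 13.37
eef_pos: [0.5178, -0.0677, 0.0831]
orientation: [3.137, -0.018, 0.0]
wrist_force: [-0.7, -1.2, 1.6]
opening: 0.0125
gripper_force: 39.3
```

Call:
move_arm --rows '[0, -0.001, 0, 0, 0, 0, 0, 0, 0, 0, 0, 0, 0, 0, 0, -0.001, 0, 0, 0, 0, 0, 0, 0, 0, 0, 0, 0, 0, 0, 0, 0, 0, 0, 0, 0, 0, 0, 0, 0, 0, 0, 0, 0, 0, 0, 0, 0, 0, 0, 0, 0, 0, 0, 0, 0, 0]'

```text
t: 14.03
eef_pos: [0.5178, -0.0648, 0.083]
orientation: [3.138, -0.017, -0.0]
wrist_force: [-0.9, -0.0, 2.1]
opening: 0.0122
gripper_force: 39.4
```

Call:
move_arm --rows '[0, -0.001, 0, 0, 0, 0, 0, 0, 0, 0, 0, 0, 0, 0, 0, -0.001, 0, 0, 0, 0, 0, 0, 0, 0, 0, 0, 0, 0, 0, 0, 0, 0, 0, 0, 0, 0, 0, 0, 0, 0, 0, 0, 0, 0, 0, 0, 0, 0, 0, 0, 0, 0, 0, 0, 0, 0]'

```text
t: 14.7
eef_pos: [0.5175, -0.0643, 0.083]
orientation: [3.136, -0.019, -0.0]
wrist_force: [-1.5, -4.8, 3.7]
opening: 0.0122
gripper_force: 39.5
```

```bash
python3 - <<'E'
from h import *
look("e")
E
```

```text
14.7 [ 0.5175 -0.0643  0.083 ] psi 0.0119 [-1.5 -4.8  3.7] 0.012194052944240572
top len 0.2285 psi 0.0093 axle [0.5205 0.1848]
side len 0.2384 psi 0.0256 axle [0.503  0.1915]
```

Call:
move_arm --rows '[0, 0.0006, -0.0003, 0, 0, 0, 0, 0, 0, 0, 0, 0, 0, 0, 0, 0, 0, 0, 0, 0, 0, 0, 0, 0, 0, 0, 0, 0, 0, 0, 0, 0, 0, 0, 0, 0, 0, 0, 0, 0, 0, 0.1, 0, 0, 0, 0, 0, 0, 0.3, 0, 0, 0, 0, 0, 0, 0.6]'

```text
t: 15.47
eef_pos: [0.5175, -0.062, 0.083]
orientation: [3.139, -0.016, -0.002]
wrist_force: [0.9, 0.4, 0.4]
opening: 0.0359
gripper_force: 0.0
```

Call:
move_arm --rows '[0, 0, 0, 0, 0, 0, 1, 0, 0, 0, 0, 0, 0, 1, 0, 0, 0, 0, 0, 0, 1, 0, 0, 0, 0, 0, 0, 1, 0, 0, -0.02, 0, 0, 0, 1, 0, 0, -0.025, 0, 0, 0, 1, 0, 0, -0.03, 0, 0, 0, 1, 0, 0, -0.03, 0, 0, 0, 1]'

```text
t: 16.13
eef_pos: [0.5169, -0.0628, 0.189]
orientation: [3.138, -0.017, -0.003]
wrist_force: [0.4, -0.3, 0.2]
opening: 0.0855
gripper_force: 0.0
```

Call:
move_arm --rows '[0, 0.02, -0.03, 0, 0, 0, 1, 0, 0.02, -0.03, 0, 0, 0, 1, 0, 0.02, -0.02, 0, 0, 0, 1, 0, 0.02, -0.02, 0, 0, 0, 1, 0, 0.01, 0, 0, 0, 0, 1, 0, 0, 0, 0, 0, 0, 1, 0, 0, 0, 0, 0, 0, 1, 0, 0, 0, 0, 0, 0, 1]'

```text
t: 16.8
eef_pos: [0.5158, -0.1508, 0.2871]
orientation: [3.139, -0.014, -0.006]
wrist_force: [-0.3, -0.6, -0.4]
opening: 0.0849
gripper_force: 0.0
```

```bash
cat >> h.py <<'E'
def screen(n):
    for cam in("top","side"):
        c=camera(cam);save(c,n+cam);P=cloud(c);x,y,z=P[...,0],P[...,1],P[...,2]
        m=(x>.54)&(x<.70)&(y>.06)&(y<.20)&(z>.10)&(z<.225)
        q=P[m]
        if len(q)<50: print(cam,len(q));continue
        # robust plane x = a z + b y + c
        A=np.c_[q[:,2],q[:,1],np.ones(len(q))];w=np.ones(len(q),bool)
        for _ in range(8):
            k=np.linalg.lstsq(A[w],q[w,0],rcond=None)[0];r=q[:,0]-A@k;w=abs(r)<.006
        t=q[w];print(cam,w.sum(),"lean",np.arctan(k[0]).round(3),k.round(3),"x at z=.1,.15,.2:",[round(k[0]*h+k[1]*.134+k[2],4) for h in(.1,.15,.2)],"z max",np.percentile(t[:,2],98).round(3),"y",np.percentile(t[:,1],[2,98]).round(3))
E
python3 - <<'E'
from h import *
s=state();print(s["joint_positions"].round(2),s["eef_pos"])
look("f");screen("f")
E
```

```text
[-0.01  0.3   0.26  1.98 -0.09  0.88 -1.28] [ 0.5158352 -0.1508439  0.2870857]
16.8 [ 0.5158 -0.1508  0.2871] psi 0.0092 [-0.3 -0.6 -0.4] 0.08486584098715882
top len 0.2307 psi 0.0058 axle [0.5198 0.1858]
side len 0.2437 psi 0.0109 axle [0.5172 0.1918]
top 1106 lean 0.653 [ 0.765 -0.022  0.5  ] x at z=.1,.15,.2: [np.float64(0.5739), np.float64(0.6121), np.float64(0.6504)] z max 0.194 y [0.063 0.198]
side 638 lean 0.64 [ 0.744 -0.015  0.499] x at z=.1,.15,.2: [np.float64(0.5716), np.float64(0.6088), np.float64(0.646)] z max 0.175 y [0.07  0.197]
```

```bash
python3 - <<'E'
from h import *
rows([(.634,.134,.285,np.pi/2-.01,16),(.634,.134,.148,np.pi/2-.01,8)])
E
```

```text
leg 16
[[0.0072, -0.0179, 0.0001, 0.0, 0.0003, -0.0981], [0.0089, -0.0171, 0.0001, 0.0, 0.0003, -0.0981], [0.0105, -0.0161, 0.0001, 0.0, 0.0003, -0.0981], [0.0121, -0.015, 0.0001, 0.0, 0.0003, -0.0981], [0.0135, -0.0138, 0.0001, 0.0, 0.0003, -0.0981], [0.0148, -0.0124, 0.0001, 0.0, 0.0003, -0.0981], [0.0159, -0.0109, 0.0001, 0.0, 0.0003, -0.0981], [0.0169, -0.0093, 0.0001, 0.0, 0.0003, -0.0981], [0.0177, -0.0076, 0.0001, 0.0, 0.0003, -0.0981], [0.0184, -0.0058, 0.0001, 0.0, 0.0003, -0.0981], [0.0189, -0.004, 0.0001, 0.0, 0.0003, -0.0981], [0.0192, -0.0021, 0.0001, 0.0, 0.0003, -0.0981], [0.0193, -0.0002, 0.0001, 0.0, 0.0003, -0.0981], [0.0192, 0.0017, 0.0001, 0.0, 0.0003, -0.0981], [0.019, 0.0035, 0.0002, 0.0, 0.0003, -0.0981], [0.0185, 0.0054, 0.0002, 0.0, 0.0003, -0.0981]]
leg 8
[0.0, 0.0, 0.0171, 0.0, 0.0, 0.0]
```

Call:
move_arm --rows '[0.0072, -0.0179, 0, 0, 0, -0.098, 1, 0.0089, -0.0171, 0, 0, 0, -0.098, 1, 0.0105, -0.0161, 0, 0, 0, -0.098, 1, 0.0121, -0.015, 0, 0, 0, -0.098, 1, 0.0135, -0.0138, 0, 0, 0, -0.098, 1, 0.0148, -0.0124, 0, 0, 0, -0.098, 1, 0.0159, -0.0109, 0, 0, 0, -0.098, 1, 0.0169, -0.0093, 0, 0, 0, -0.098, 1]'

```text
t: 17.67
eef_pos: [0.5758, -0.0085, 0.2875]
orientation: [2.903, 1.192, -0.004]
wrist_force: [0.2, 0.3, -0.3]
opening: 0.0854
gripper_force: 0.0
```

Call:
move_arm --rows '[0.0177, -0.0076, 0, 0, 0, -0.098, 1, 0.0184, -0.0058, 0, 0, 0, -0.098, 1, 0.0189, -0.004, 0, 0, 0, -0.098, 1, 0.0192, -0.0021, 0, 0, 0, -0.098, 1, 0.0193, 0, 0, 0, 0, -0.098, 1, 0.0192, 0.0017, 0, 0, 0, -0.098, 1, 0.019, 0.0035, 0, 0, 0, -0.098, 1, 0.0185, 0.0054, 0, 0, 0, -0.098, 1]'

```text
t: 18.33
eef_pos: [0.6351, 0.1338, 0.2867]
orientation: [2.229, 2.212, -0.006]
wrist_force: [-0.3, -0.7, -0.5]
opening: 0.0857
gripper_force: 0.0
```

Call:
move_arm --rows '[0, 0, 0, 0, 0, 0, 1, 0, 0, 0, 0, 0, 0, 1, 0, 0, 0, 0, 0, 0, 1, 0, 0, 0, 0, 0, 0, 1, 0, 0, 0, 0, 0, 0, 1, 0, 0, 0, 0, 0, 0, 1, 0, 0, 0, 0, 0, 0, 1, 0, 0, 0, 0, 0, 0, 1]'

```text
t: 19.0
eef_pos: [0.6353, 0.1319, 0.2876]
orientation: [2.235, 2.204, -0.005]
wrist_force: [0.5, 0.8, 0.6]
opening: 0.0857
gripper_force: 0.0
```

```bash
python3 - <<'E'
from h import *
s=state();print(s["joint_positions"].round(2),s["eef_pos"],R.from_rotvec(s["orientation"]).as_matrix().round(3))
rows([(.634,.134,.285,np.pi/2-.01,1)])
E
```

```text
[-0.16  0.44 -0.16  1.73  0.09  0.98 -0.37] [0.63526359 0.13186613 0.28756589] [[ 0.014  1.    -0.   ]
 [ 1.    -0.014 -0.004]
 [-0.004 -0.    -1.   ]]
leg 1
[0.0021, -0.0013, 0.0026, -0.0002, 0.0041, -0.0043]
```

Call:
move_arm --rows '[0.001, 0, 0.0174, 0, 0, 0, 1, 0, 0, 0.0174, 0, 0, 0, 1, 0, 0, 0.0174, 0, 0, 0, 1, 0, 0, 0.0174, 0, 0, 0, 1, 0, 0, 0.0174, 0, 0, 0, 1, 0, 0, 0.0174, 0, 0, 0, 1, 0, 0, 0.0174, 0, 0, 0, 1, 0, 0, 0.0174, 0, 0, 0, 1]'

```text
t: 19.67
eef_pos: [0.6354, 0.1326, 0.1476]
orientation: [2.235, 2.204, -0.004]
wrist_force: [-1.2, -0.1, 0.2]
opening: 0.0855
gripper_force: 0.0
```

Call:
move_arm --rows '[0, -0.004, 0, 0, 0, 0, 1, 0, -0.004, 0, 0, 0, 0, 1, 0, -0.004, 0, 0, 0, 0, 1, 0, -0.004, 0, 0, 0, 0, 1, 0, -0.004, 0, 0, 0, 0, 1, 0, -0.004, 0, 0, 0, 0, 1, 0, 0, 0, 0, 0, 0, 1, 0, 0, 0, 0, 0, 0, 1]'

```text
t: 20.33
eef_pos: [0.6112, 0.1332, 0.1488]
orientation: [2.234, 2.205, -0.004]
wrist_force: [0.2, 0.4, -0.2]
opening: 0.0853
gripper_force: 0.0
```

Call:
move_arm --rows '[0, -0.002, 0, 0, 0, 0, 1, 0, -0.002, 0, 0, 0, 0, 1, 0, -0.002, 0, 0, 0, 0, 1, 0, -0.002, 0, 0, 0, 0, 1, 0, -0.002, 0, 0, 0, 0, 1, 0, -0.002, 0, 0, 0, 0, 1, 0, 0, 0, 0, 0, 0, 1, 0, 0, 0, 0, 0, 0, 1]'

```text
t: 21.0
eef_pos: [0.599, 0.1333, 0.1483]
orientation: [2.235, 2.205, -0.005]
wrist_force: [3.0, -0.3, 2.9]
opening: 0.0854
gripper_force: 1.2
```

```bash
python3 - <<'E'
from h import *
s=state();print(s["eef_pos"],s["wrist_force"])
screen("g")
E
```

```text
[0.5990446  0.13327162 0.14825332] [ 2.95804484 -0.34862264  2.90786348]
top 222 lean 0.539 [0.598 0.017 0.51 ] x at z=.1,.15,.2: [np.float64(0.5717), np.float64(0.6016), np.float64(0.6314)] z max 0.194 y [0.161 0.199]
side 801 lean 0.579 [ 0.654 -0.004  0.503] x at z=.1,.15,.2: [np.float64(0.568), np.float64(0.6007), np.float64(0.6334)] z max 0.198 y [0.063 0.176]
```

Call:
move_arm --rows '[0, -0.002, 0, 0, 0, 0, 1, 0, -0.002, 0, 0, 0, 0, 1, 0, -0.002, 0, 0, 0, 0, 1, 0, -0.002, 0, 0, 0, 0, 1, 0, -0.002, 0, 0, 0, 0, 1, 0, -0.002, 0, 0, 0, 0, 1, 0, -0.002, 0, 0, 0, 0, 1, 0, -0.002, 0, 0, 0, 0, 1]'

```text
t: 21.77
eef_pos: [0.5825, 0.1334, 0.148]
orientation: [2.235, 2.205, -0.006]
wrist_force: [1.3, -0.6, 1.2]
opening: 0.0854
gripper_force: 0.8
```

Call:
move_arm --rows '[0, -0.002, 0, 0, 0, 0, 1, 0, -0.002, 0, 0, 0, 0, 1, 0, -0.002, 0, 0, 0, 0, 1, 0, -0.0015, 0, 0, 0, 0, 1, 0, 0, 0, 0, 0, 0, 1, 0, 0, 0, 0, 0, 0, 1, 0, 0, 0, 0, 0, 0, 1, 0, 0, 0, 0, 0, 0, 1]'

```text
t: 22.43
eef_pos: [0.5766, 0.1337, 0.1488]
orientation: [2.234, 2.204, -0.003]
wrist_force: [3.1, -0.5, 5.1]
opening: 0.0856
gripper_force: 0.2
```

```bash
python3 - <<'E'
from h import *
s=state();print(s["eef_pos"],s["wrist_force"])
screen("h")
E
```

```text
[0.5765931  0.13369346 0.14875133] [ 3.08510036 -0.46904688  5.07261303]
top 151 lean 0.393 [ 0.414 -0.011  0.528] x at z=.1,.15,.2: [np.float64(0.5683), np.float64(0.589), np.float64(0.6098)] z max 0.208 y [0.061 0.2  ]
side 711 lean 0.404 [0.427 0.009 0.52 ] x at z=.1,.15,.2: [np.float64(0.5642), np.float64(0.5855), np.float64(0.6069)] z max 0.207 y [0.062 0.184]
```

Call:
move_arm --rows '[0, 0, -0.004, 0, 0, 0, 1, 0, 0, -0.004, 0, 0, 0, 1, 0, -0.002, 0, 0, 0, 0, 1, 0, -0.002, 0, 0, 0, 0, 1, 0, -0.0015, 0, 0, 0, 0, 1, 0, 0, 0, 0, 0, 0, 1, 0, 0, 0, 0, 0, 0, 1, 0, 0, 0, 0, 0, 0, 1]'

```text
t: 23.2
eef_pos: [0.5695, 0.1336, 0.1559]
orientation: [2.235, 2.205, -0.007]
wrist_force: [-0.0, 1.0, -0.1]
opening: 0.0858
gripper_force: 0.0
```

```bash
python3 - <<'E'
from h import *
s=state();print(s["eef_pos"],s["wrist_force"])
screen("i");look("i")
E
```

```text
[0.56945063 0.13358921 0.15593996] [-0.03548864  0.98134898 -0.13215152]
top 137 lean 0.34 [ 0.354 -0.008  0.532] x at z=.1,.15,.2: [np.float64(0.566), np.float64(0.5837), np.float64(0.6014)] z max 0.211 y [0.061 0.2  ]
side 692 lean 0.348 [0.363 0.012 0.524] x at z=.1,.15,.2: [np.float64(0.5623), np.float64(0.5805), np.float64(0.5986)] z max 0.21 y [0.063 0.188]
23.3 [0.5697 0.1336 0.156 ] psi -1.5573 [-0.3 -0.7  0.2] 0.08522887994189088
top len 0.1032 psi -0.081 axle [0.4577 0.1874]
side len 0.2363 psi 0.0103 axle [0.5156 0.1885]
```

Call:
move_arm --rows '[0, 0.004, 0, 0, 0, 0, 1, 0, 0.005, 0, 0, 0, 0, 1, 0, 0.003, -0.005, 0, 0, 0, 1, 0, 0, -0.02, 0, 0, 0, 1, 0, 0, -0.03, 0, 0, 0, 1, 0, 0, -0.03, 0, 0, 0, 1, 0, 0, -0.03, 0, 0, 0, 1, 0, 0, -0.03, 0, 0, 0, 1]'

```text
t: 24.07
eef_pos: [0.5826, 0.134, 0.3032]
orientation: [2.235, 2.204, -0.004]
wrist_force: [0.8, 0.4, -0.3]
opening: 0.0856
gripper_force: 0.0
```

Call:
move_arm --rows '[-0.03, 0, -0.01, 0, 0, 0, 1, -0.035, 0, 0, 0, 0, 0, 1, -0.035, 0, 0, 0, 0, 0, 1, -0.035, 0, 0, 0, 0, 0, 1, -0.035, 0, 0, 0, 0, 0, 1, -0.035, 0, 0, 0, 0, 0, 1, -0.02, 0, 0, 0, 0, 0, 1, 0, 0, 0, 0, 0, 0, 1]'

```text
t: 24.73
eef_pos: [0.5793, -0.0946, 0.3127]
orientation: [2.238, 2.199, -0.006]
wrist_force: [0.2, 0.8, -0.3]
opening: 0.0857
gripper_force: 0.0
```

```bash
python3 - <<'E'
from h import *
screen("j");look("j")
im=[cv2.imread("pics/j%s.png"%n) for n in("top","side")]
a=cv2.resize(im[0][110:270,120:330],None,fx=1.9,fy=1.9,interpolation=2);b=cv2.resize(im[1][110:310,140:340],None,fx=1.95,fy=1.95,interpolation=2)
o=np.zeros((max(a.shape[0],b.shape[0]),a.shape[1]+b.shape[1],3),np.uint8);o[:a.shape[0],:a.shape[1]]=a;o[:b.shape[0],a.shape[1]:]=b;cv2.imwrite("pics/jj.png",o);print(o.shape)
E
```

```text
top 906 lean 0.342 [0.356 0.006 0.529] x at z=.1,.15,.2: [np.float64(0.5658), np.float64(0.5836), np.float64(0.6014)] z max 0.214 y [0.063 0.197]
side 796 lean 0.339 [0.353 0.012 0.526] x at z=.1,.15,.2: [np.float64(0.5627), np.float64(0.5804), np.float64(0.598)] z max 0.212 y [0.065 0.196]
24.8333 [ 0.5795 -0.0912  0.3126] psi -1.5558 [ 0.9  0.7 -0.2] 0.08552039309433626
top len 0.2305 psi 0.0158 axle [0.5187 0.1848]
side len 0.2418 psi 0.0144 axle [0.516 0.188]
(390, 789, 3)
```

View pics/jj.png

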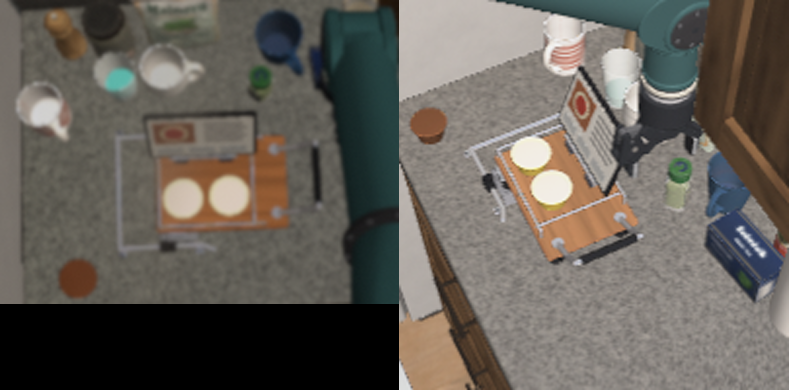

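```bash
python3 - <<'E'
from h import *
for cam in("top","side"):
    c=camera(cam);P=cloud(c);x,y,z=P[...,0],P[...,1],P[...,2];hsv=cv2.cvtColor(c["img"],cv2.COLOR_RGB2HSV)
    m=(hsv[...,0]<18)&(hsv[...,1]>90)&(z>.045)&(z<.075)&(x<.6)&(x>.42)&(y>-.05)&(y<.24)
    q=P[m];k=np.polyfit(q[:,1],q[:,2],1);print(cam,m.sum(),np.polyval(k,[-.01,.187]).round(4))
    m=(c["img"].max(2)<60)&(z>.095)&(z<.125)&(x>.44)&(x<.6)&(y<-.04)&(y>-.09)
    print("sleeve",m.sum(),P[m].mean(0).round(4) if m.any() else 0)
s=state();print(s["eef_pos"],s["qvel"].round(3))
E
```

```text
top 1636 [0.0597 0.0634]
sleeve 106 [ 0.5135 -0.0644  0.1091]
side 1587 [0.0585 0.0636]
sleeve 108 [ 0.5127 -0.0672  0.1091]
[ 0.57944737 -0.08979032  0.31221832] [-0.003  0.001  0.003  0.001  0.001 -0.002  0.001]
```

Measured against the counter, the deck over the axle is about 64 mm up, so the front wheels are on the cradle floor. I'm handing the job in.

```bash
python3 -c "
from rig import close_job
print(close_job())"
```

```text
the job is handed in; nothing more can be done
None
```

The caddy is parked on the cradle floor against the stop, square within about 1 degree, pots standing, screen leaning back about 19.5 degrees and the arm clear; castor straightness was only partly checked in the pictures, the judge gave no verdict, and I handed it in at about 25 s.

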